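# Return the used forceps to the rocker-lid instrument box

## Robot

A 6-joint arm with a two-finger parallel gripper is mounted at the origin on the work surface; the furniture and walls round the work are solid. World frame = base frame: x ahead of the robot, y to its left, z up, the work surface at z = 0. Lengths are in mm, angles in degrees, forces in N, time in s.
With the tool pointing down it reaches from about 350 to 850 mm from the base axis. Payload 8.1 kg.
Tool frame: the origin (TCP) lies between the finger pads; the fingertips stand 25 mm ahead of it and the grasp point (between the pads) lies 6 mm ahead of it (r.tcp_to_tips is the distance from the TCP to the fingertips, in mm); z points along the fingers, y is the line along which they close (so a half turn about z gives the same grasp; the last joint's range is limited). The gripper opens to 85 mm and grips with 20 to 120 N. Pads are 22 mm wide; open, the fingers measure 114 mm over their backs; the gripper's body (76 mm by 85 mm) begins 54 mm behind the grasp point. The pads swing forward as they close: fully open they stand 13 mm farther back than shut.
Start: joints at [-73.19, 7.471, 85.268, -0, 87.261, -4.893], TCP at [221.904, -557.462, 256.292] pointing down, gripper open.
Joint ranges: [-169.43, 169.43], [-51.17, 129.36], [1.28, 143.12], [-76.62, 256.62], [0, 156.53], [-152.29, 152.29]. Speed limits (degrees/s): [136.94, 136.94, 159.86, 180, 180, 180].

## Interface

Orientations are given as [roll, pitch, yaw] about the fixed x, y, z axes, in that order (R = Rz(yaw) Ry(pitch) Rx(roll)).
In Python, from bench import r gives the robot as it stands.
- The arm moves only by the tool apply_moves, never from a script. Its arguments are lists of equal length, an entry for each row: "angular": the turn, a rotation vector about the world's x, y, z in units of 8 degrees (1.0 is 8 degrees), a list of three; "travel": the shift along the world's x, y, z in units of 40 mm (1.0 is 40 mm), a list of three; "jaw": the opening, from 0 (shut) to 1 (fully open). A call has 1 to 20 rows; each row shifts and turns the commanded pose from where the row before left it; what a row does not reach is not made up. A row lasts 1/8 s, in which the tool goes at most 62.5 mm and 10.7 degrees, less where a joint would pass 70% of its speed; a pose out of reach is approached as far as the arm can. A call is refused whole if a number of a shift passes 1 or a number of a turn 1, either way. A call with a gripper value outside its range is refused whole. The fingers move at their own pace and stop on an object; "force" is the grip in N (left out, the last holds). Time passes only in rows, so rows that do not move let the fingers close. It gives the time, the measured TCP pose, the force, the opening and the grip force at its end, in the units of the state.
- r.sense(): the state, without advancing time (a new reading comes with each control period).
- r.snapshot(name): name is "scene" or "side" or "wrist"; returns a dict with "color" (384x512x3 uint8, red, green, blue), "fx", "fy", "cx", "cy" (pixels), "R" (3x3) and "t" (3): a world point X has camera coordinates R X + t; the wrist camera has in their place "mount" (4x4, takes a point from camera to tool coordinates, whose origin is the TCP and whose axes are the flange's). Camera axes: x right, y down, z forward; pixel columns grow to the right and rows downward; lengths in mm; the calibration is good to about 2 mm. A picture is of the moment at which its call begins: read the wrist's pose just before it. There is no depth.
- r.hand_in(): hands the job in; it is judged then, once.
The state is a dict: "time": time; "joint_pos": joint angles; "qd": joint speeds; "joint_efforts": joint torques, N m; "tool_pos": TCP position; "tcp_rot": TCP orientation; "ft_force": force on the tool from outside, world axes, zero at the start; "wrist_torque": the same for the moment, N m; "finger_gap": finger opening in mm; "grip_force": force on a finger pad.
Only numpy, scipy, OpenCV 4.12 (cv2) and the standard library are available. Lean on these libraries where they do the work, as an engineer would, in place of code of your own. Each camera call takes 0.05 s, during which the arm holds its last target. There are 200 camera calls.

## Task

Put the used dressing forceps away in the grey instrument return box: press the raised end of the rocker at its side down until the lid has tipped right up and stays up by itself, lay the forceps flat inside the box without dropping them, then press the other end of the rocker so that the lid closes fully. Work the lid by the rocker only, without touching the lid with the hand, and leave everything else on the table where it is.

Things in the scene. Friction and masses are not known exactly. Their poses are not given: they have to be found in the camera images.
- return_box: Grey open plastic box, 190 (x) x 130 (y) x 75 mm, fixed, with recessed blue lid and black side rocker. Origin: centre of its underside, at table height. -x face (white blank card) is the front, towards the robot; +y its left. Inside 182 x 122 mm, walls 4 mm, black mat inside with its top at z = 10 mm. Lid axle along the box's y at x = +104, z = 70 mm, just behind the rear wall.
- rocker (a joint): Turn of lid and rocker (one rigid part) about the axle, rad: 0 = lid shut, flush inside the rim; 1.83 = stop, lid up and leaning back past upright. Softly damped, hardly any friction: by its weight the lid falls shut from below about 1.5 and falls open and stays from above about 1.65. Takes about 0.13 N m (3 to 8 N at the rocker).
- rocker_open_end (a point): Centre of the orange pad on the rocker's opening end, on its upper face, 45 mm from the axle. Lid shut: this end points to the rear (box +x) and 52 deg up, its tip 127 mm above the table; pressing it down opens the lid. Lid open: it points 53 deg down, tip 23 mm above the table. The lid rises inboard of box y = -58 mm, up to 270 mm high: keep the hand's narrow side across.
- rocker_close_end (a point): Centre of the white pad on the other end of the same bar, upper face, 45 mm from the axle; it points to the front, 52 deg down with the lid shut, 53 deg up when open; pressing it down shuts the lid. The bar is straight, 130 long, 50 wide, 6 mm thick, centred on the axle, mid-width at box y = -135 mm, its upper face 9 mm off the axle line; box wall 70 mm inboard of pad centres.
- lid_middle (a point): Middle of the upper face of the blue lid panel, 186 x 116 x 5 mm, which turns with the rocker; 103 mm from the axle. Shut, the panel lies inside the box's rim and cannot be gripped; open, it stands up at the rear of the box. Not to be touched by the hand, and there is no need to.
- forceps_mid (a point): Centre of the steel dressing forceps lying flat on the table, 141 mm long (its own y), 14 mm wide (its own x), 10 mm high (its own z, up); the centre is 5 mm above its underside. Pinch it across the 14 mm at the middle. 26 g.
- marker: Black and white marker pen, 122 mm long (its y), 13 mm thick, lying on the table in one of the two places of forceps and pen; to be left alone. Origin: centre of its underside.
- timer: White wedge-shaped timer, 38 x 72 x 52 mm; bystander. Origin: centre of its underside.
- gel_bottle: Light-blue pump bottle, 64 x 73 x 196 mm; bystander at the left. Origin: centre of its underside.

How it is judged (in metres and radians):
On the way, in this order (a step that is already met when the one before it is completed fails the run):
1. the lid has been tipped right up by the rocker and stays up by itself, rocker let go (value of joint rocker above 1.72 rad and contact force between the fingers and rocker below 0.2 N), for 0.3 s.
2. the forceps lie flat in the box, let go, with the lid still up (x of forceps_mid in the frame of return_box between -0.05 and 0.05 m and y of forceps_mid in the frame of return_box between -0.06 and 0.06 m and z of forceps_mid in the frame of return_box below 0.028 m and value of joint rocker above 1.6 rad and linear speed of forceps below 0.05 m/s and contact force between the fingers and forceps below 0.1 N), for 0.2 s.
At the end, for the whole second after the job is handed in: The lid is fully shut (rocker within 0.05 rad of 0) and the forceps lie at rest flat on the mat inside the box (their centre less than 28 mm above the table and within 50 mm along and 60 mm across of the box's middle) (x of forceps_mid in the frame of return_box between -0.05 and 0.05 m and y of forceps_mid in the frame of return_box between -0.06 and 0.06 m and z of forceps_mid in the frame of return_box below 0.028 m and value of joint rocker below 0.05 rad and linear speed of forceps below 0.03 m/s); the robot touches nothing.
It fails at once if the hand touches the lid panel (contact force between any of the fingers, the arm and rocker_c0 above 1 N).
It fails at once if the forceps are dropped into the box (x of forceps_mid in the frame of return_box between -0.05 and 0.05 m and y of forceps_mid in the frame of return_box between -0.06 and 0.06 m and z of forceps_mid in the frame of return_box below 0.07 m and linear speed of forceps above 0.8 m/s).
It fails at once if another thing on the table is moved by more than 30 mm (distance of any of marker, timer, gel_bottle from where it was at the start of the episode above 0.03 m).
It also fails if it takes over 64 s, if anything falls off the work surface, if the arm or the gripper's body presses on something with over 40 N, if the wrist force passes 120 N, or if a joint passes its speed limit or range.

## Working session

There is one attempt and no reset: what is moved stays moved. The work goes in short steps, Python scripts to look and compute and a tool call to move; the robot and the scene stay as the last step left them, time stands still between calls to the robot, and variables do not carry over. Pictures are saved under pics/ and viewed, at most 10 in all, crops included, and the job is handed in when it is done.

Besides the shell and the picture viewer there is one more tool, called after "Call:" by a JSON object that holds its "name" and its "arguments", one argument or row to a line. apply_moves: Moves the arm, as the interface text tells. Its arguments: {"type":"object","properties":{"angular":{"type":"array"},"travel":{"type":"array"},"jaw":{"type":"array"},"force":{"type":"number"}},"required":["angular","travel","jaw"]}

```bash
mkdir -p pics; ls
python3 - <<'E'
from bench import r
import cv2,pickle
d={}
for n in("scene","side"):
    s=r.snapshot(n);d[n]=s;cv2.imwrite(f"pics/{n}0.png",s["color"][:,:,::-1])
    print(n,s["fx"],s["fy"],s["cx"],s["cy"],s["R"],s["t"])
pickle.dump(d,open("d0.pkl","wb"))
print(r.sense())
E
```

```text
pics
scene 404.7470359036811 404.7470359036811 259.08724335710235 186.5353270054002 [[ 0.96051462 -0.27809939  0.00850851]
 [-0.17236606 -0.61877606 -0.76642425]
 [ 0.21840698  0.73469512 -0.64227834]] [-525.68089191  163.71558861  967.91670035]
side 439.03647045104134 439.03647045104134 255.64322199878063 197.31559485055763 [[ 0.25538549  0.96669053 -0.01696113]
 [ 0.44994011 -0.13435846 -0.88289394]
 [-0.85576408  0.21784681 -0.46926604]] [-128.91824014 -180.46708246 1629.86747573]
{'time': 0.1, 'joint_pos': array([-7.31893307e+01,  7.51080268e+00,  8.53236134e+01,  1.20003717e-03,
        8.72595080e+01, -4.89402667e+00]), 'qd': array([ 0.02043119, -0.02830905, -0.13560712, -0.04426654,  0.039998  ,
       -0.07096284]), 'joint_efforts': array([ 7.82983316e-04, -5.70951712e+01, -5.01940978e+01, -1.47705123e-04,
        8.09996476e-03, -5.04625223e-05]), 'tool_pos': array([ 221.78307993, -557.02840387,  255.3435517 ]), 'tcp_rot': array([-1.79906521e+02, -9.20714224e-03,  2.17046301e+01]), 'ft_force': array([ 0.31798524,  0.54658961, -0.64607652]), 'wrist_torque': array([-0.01431207,  0.06034101, -0.00555527]), 'grip_force': 0.0, 'finger_gap': 85.50111543434818}
```

View pics/scene0.png

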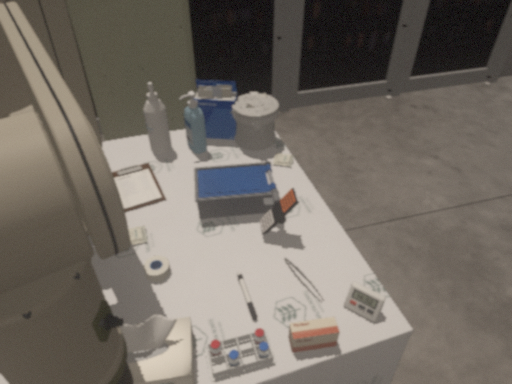

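View pics/side0.png

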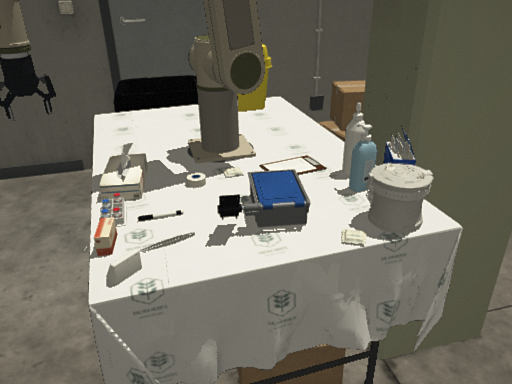

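Scene view: the box with its blue lid is at about (235,185) and the orange rocker pad at (289,203). The forceps are at (303,279), the marker at (247,297) and the timer at (365,300). In the side view the forceps are at about (165,247) and the rocker at (230,206).

```bash
cat > h.py <<'E'
import numpy as np,cv2
def ray(s,uv):
    R=np.array(s["R"]);t=np.array(s["t"]);c=-R.T@t
    d=R.T@np.array([(uv[0]-s["cx"])/s["fx"],(uv[1]-s["cy"])/s["fy"],1.]);return c,d
def onz(s,uv,z):
    c,d=ray(s,uv);return c+d*(z-c[2])/d[2]
def tri(s1,u1,s2,u2):
    A=[];b=[]
    for s,u in((s1,u1),(s2,u2)):
        c,d=ray(s,u);d=d/np.linalg.norm(d);P=np.eye(3)-np.outer(d,d);A.append(P);b.append(P@c)
    X=np.linalg.solve(sum(A),sum(b));e=[np.linalg.norm(P@X-q) for P,q in zip(A,b)];return X,max(e)
def proj(s,X):
    p=np.array(s["R"])@X+s["t"];return np.array([s["fx"]*p[0]/p[2]+s["cx"],s["fy"]*p[1]/p[2]+s["cy"]])
def comps(m,a=20):
    return sorted([c for c in cv2.findContours(m.astype('uint8'),cv2.RETR_EXTERNAL,cv2.CHAIN_APPROX_NONE)[0] if cv2.contourArea(c)>a],key=cv2.contourArea)[::-1]
E
python3 - <<'E'
import pickle;from h import *
np.set_printoptions(precision=1,suppress=True)
d=pickle.load(open("d0.pkl","rb"))
rois={"scene":(160,150,330,330),"side":(90,150,330,290)}
for n in d:
    s=d[n];im=s["color"];hsv=cv2.cvtColor(im,cv2.COLOR_RGB2HSV);x0,y0,x1,y1=rois[n]
    roi=np.zeros(im.shape[:2],bool);roi[y0:y1,x0:x1]=1
    blue=(abs(hsv[...,0].astype(int)-112)<12)&(hsv[...,1]>120)&roi
    for c in comps(blue,300)[:1]:
        q=cv2.approxPolyDP(cv2.convexHull(c),5,True)[:,0];print(n,"lid",q.tolist(),[onz(s,p,72).tolist() and np.round(onz(s,p,72)) for p in q])
    o=(hsv[...,0]<16)&(hsv[...,1]>120)&(hsv[...,2]>70)&roi
    for c in comps(o,15):print(n,"orange",cv2.contourArea(c),cv2.minAreaRect(c))
a=d["scene"]["color"][150:330,180:400,::-1];b=d["side"]["color"][150:290,90:330,::-1]
A=cv2.resize(a,None,fx=1.8,fy=1.8,interpolation=2);A=cv2.resize(d["scene"]["color"][155:325,190:400,::-1],(740,600),interpolation=2)
B=cv2.resize(d["side"]["color"][155:285,120:320,::-1],(800,520),interpolation=2)
cv2.imwrite("pics/a.png",A);cv2.imwrite("pics/b.png",B)
E
```

```text
scene orange 144.0 ((287.2500305175781, 200.75003051757812), (9.899497032165527, 20.506099700927734), 45.0)
side lid [[291, 171], [303, 206], [264, 209], [252, 174]] [array([412., 132.,  72.]), array([618.,  93.,  72.]), array([605.,  -4.,  72.]), array([399.,  18.,  72.])]
side orange 99.0 ((109.32951354980469, 245.966552734375), (12.520782470703125, 28.878578186035156), 46.636573791503906)
side orange 72.0 ((99.30001068115234, 227.60000610351562), (4.7434163093566895, 21.187259674072266), 18.434946060180664)
```

View pics/a.png

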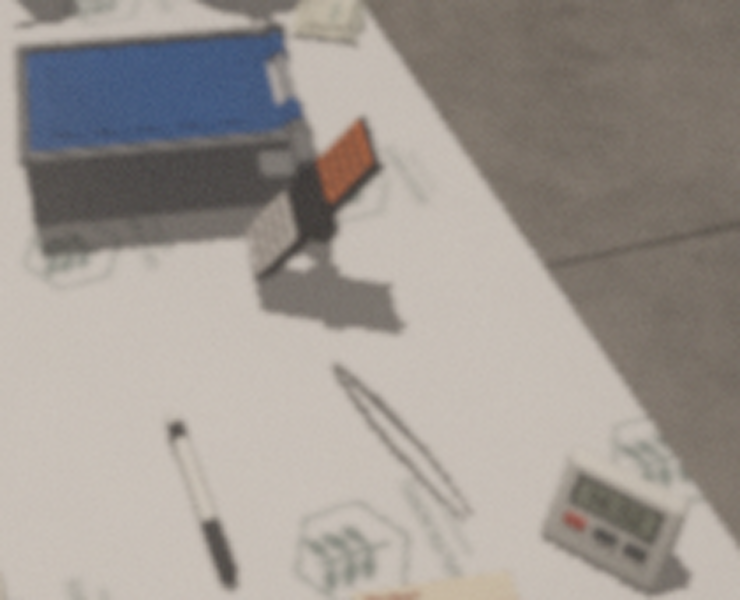

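View pics/b.png

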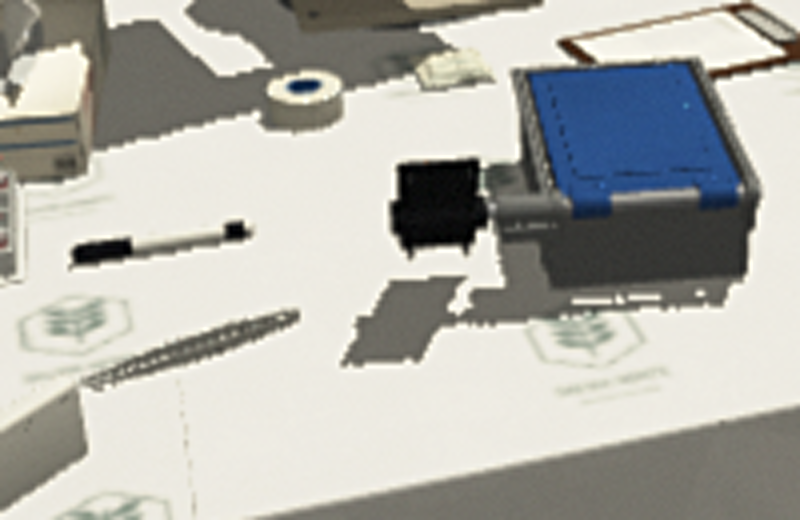

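Crop A shows lid rim corners (20,47), (283,30), (300,130) and (30,152), orange pad at about (348,162), white pad at (275,235), and forceps from (336,366) to (467,516). In crop B the forceps run from (298,313) to (88,383), and the lid panel corners are (530,74), (700,63), (737,190) and (568,203).

Run:
```python
import pickle;from h import *
np.set_printoptions(precision=1,suppress=True)
d=pickle.load(open("d0.pkl","rb"));S,D=d["scene"],d["side"]
a=lambda x,y:(190+x/3.524-.3,155+y/3.529-.3)
b=lambda x,y:(120+x/4-.3,155+y/4-.3)
for n,p,q in [("fFar",(336,366),(298,313)),("fNear",(467,516),(88,383)),("mk1",(176,424),(248,229)),("mk2",(230,585),(72,260)),
  ]:
    print(n,tri(S,a(*p),D,b(*q)),onz(S,a(*p),5),onz(D,b(*q),5))
print("scene rim z75");P=[onz(S,a(*p),75) for p in[(20,47),(283,30),(300,130),(27,152)]];print(np.array(P))
print("side lid z72");print(np.array([onz(D,b(*p),72) for p in[(700,63),(737,190),(568,203),(530,74)]]))
# side rim
print("side rim z75");print(np.array([onz(D,b(*p),75) for p in[(703,58),(758,193),(513,67)]]))
for yaw in(-8,-11,-14):
  # box origin from lid centre guess; pad positions predicted
  c=np.mean([onz(D,b(*p),72) for p in[(700,63),(737,190),(568,203),(530,74)]],axis=0)[:2]
  y=np.radians(yaw);Rz=np.array([[np.cos(y),-np.sin(y)],[np.sin(y),np.cos(y)]])
  th=np.radians(52)
  def pad(sg): # bar dir along, normal (front-up)
    u=np.array([np.cos(th),np.sin(th)]);n=np.array([-np.sin(th),np.cos(th)])
    xz=np.array([104,70])+sg*44*u+9*n
    w=c+Rz@np.array([xz[0],-135]);return np.array([*w,xz[1]])
  for sg,n,p in((1,"or",(348,162)),(-1,"wh",(275,235))):
    X=pad(sg);print(yaw,c,n,X,"proj",proj(S,X),"meas",a(*p), "ray at z",onz(S,a(*p),X[2]))
```

```text
fFar (array([ 560.7, -174.9,    6.3]), np.float64(0.3867238197625149)) [ 561.1 -173.4    5. ] [ 559.  -175.1    5. ]
fNear (array([ 600.1, -306.2,    4.5]), np.float64(0.12128091842689444)) [ 599.9 -306.4    5. ] [ 600.9 -306.3    5. ]
mk1 (array([ 445.6, -193.4,    7.2]), np.float64(0.653295926661032)) [ 445.9 -190.9    5. ] [ 442.5 -193.7    5. ]
mk2 (array([ 448.3, -311.7,    3.8]), np.float64(0.3199752419590442)) [ 448.1 -312.1    5. ] [ 450.8 -311.8    5. ]
scene rim z75
[[405.2 141.   75. ]
 [609.5 107.3  75. ]
 [585.2 -12.1  75. ]
 [390.1  17.4  75. ]]
side lid z72
[[411.7 143.2  72. ]
 [600.1 101.8  72. ]
 [586.   -4.6  72. ]
 [394.2  20.2  72. ]]
side rim z75
[[410.3 145.9  75. ]
 [612.6 111.   75. ]
 [385.3   9.9  75. ]]
-8 [498.   65.2] or [602.  -85.8 110.2] proj [291.5 198.5] meas (288.4514188422247, 200.6053556248229) ray at z [592.5 -90.9 110.2]
-8 [498.   65.2] wh [548.4 -78.2  40.9] proj [268.4 221.3] meas (267.73632236095347, 221.29110229526776) ray at z [546.8 -77.7  40.9]
-11 [498.   65.2] or [594.  -91.  110.2] proj [289.1 200.5] meas (288.4514188422247, 200.6053556248229) ray at z [592.5 -90.9 110.2]
-11 [498.   65.2] wh [540.8 -80.7  40.9] proj [265.8 222.6] meas (267.73632236095347, 221.29110229526776) ray at z [546.8 -77.7  40.9]
-14 [498.   65.2] or [585.7 -95.8 110.2] proj [286.4 202.5] meas (288.4514188422247, 200.6053556248229) ray at z [592.5 -90.9 110.2]
-14 [498.   65.2] wh [533.1 -82.7  40.9] proj [263.  223.7] meas (267.73632236095347, 221.29110229526776) ray at z [546.8 -77.7  40.9]
```

Call:
{"name": "apply_moves", "arguments": {
  "angular": [
    [0, 0, 0.525],
    [0, 0, 0.525],
    [0, 0, 0.525],
    [0, 0, 0.525],
    [0, 0, 0.525],
    [0, 0, 0.525],
    [0, 0, 0.525],
    [0, 0, 0.525],
    [0, 0, 0.525],
    [0, 0, 0.525],
    [0, 0, 0.525],
    [0, 0, 0.525],
    [0, 0, 0.525],
    [0, 0, 0.525],
    [0, 0, 0]
  ],
  "travel": [
    [0.636, 0.841, -0.145],
    [0.636, 0.841, -0.145],
    [0.636, 0.841, -0.145],
    [0.636, 0.841, -0.145],
    [0.636, 0.841, -0.145],
    [0.636, 0.841, -0.145],
    [0.636, 0.841, -0.145],
    [0.636, 0.841, -0.145],
    [0.636, 0.841, -0.145],
    [0.636, 0.841, -0.145],
    [0.636, 0.841, -0.145],
    [0.636, 0.841, -0.145],
    [0.636, 0.841, -0.145],
    [0.636, 0.841, -0.145],
    [0, 0, 0]
  ],
  "jaw": [0, 0, 0, 0, 0, 0, 0, 0, 0, 0, 0, 0, 0, 0, 0],
  "force": 30
}}

```text
time: 1.98
tool_pos: [578.5, -83.9, 173.8]
tcp_rot: [-179.9, -0.0, 80.7]
ft_force: [0.3, 0.6, -0.9]
finger_gap: -0.0
grip_force: 0.0
```

Run:
```python
from h import *;np.set_printoptions(precision=3,suppress=True)
from bench import r
import pickle
s=r.sense();print(s["time"],s["tool_pos"],s["tcp_rot"],s["joint_pos"],s["finger_gap"])
S=r.snapshot("scene");D=r.snapshot("side")
im=np.vstack([cv2.resize(S["color"][60:260,190:400],(420,300)),cv2.resize(D["color"][60:260,150:360],(420,300))]);im=np.hstack([cv2.resize(S["color"][110:260,200:350],(400,400)),cv2.resize(D["color"][100:250,170:320],(400,400))])
cv2.imwrite("pics/c.png",im[:,:,::-1])
w=12
def path(end):
  out=[]
  for q in np.radians(np.arange(0,106,10.)):
    th=np.radians(52)-q if end>0 else -(np.radians(52)-(np.radians(104)-q)*1) 
    if end<0: th=np.radians(-52)+q
    u=np.array([np.cos(th),np.sin(th)]);n=np.array([-np.sin(th),np.cos(th)])
    p=end*45*u+9*n; sl=np.tan(th)  # surface slope dz/dx
    xt=p[0]-w*np.sin(th); c=xt+w*np.sign(sl); z=p[1]+(c-p[0])*sl
    W=np.array([578.3,-85.8])+xt*np.array([.9863,-.165]); out.append([*W,70+z+25])
  return np.array(out)
P=path(1);print(P);print(np.diff(P,axis=0)/40)
Q=path(-1);print(Q);print(np.diff(Q,axis=0)/40)
```

```text
1.975 [578.523 -83.896 173.792] [-179.895   -0.043   80.741] [-13.297   8.203  93.204   0.036  78.701  -4.045] -0.03938254601580278
[[589.304 -87.641 139.257]
 [597.424 -88.999 135.374]
 [604.963 -90.261 130.004]
 [611.693 -91.386 123.234]
 [617.407 -92.342 115.18 ]
 [621.934 -93.1   105.969]
 [625.134 -93.635  99.101]
 [626.912 -93.932  92.348]
 [627.212 -93.983  85.205]
 [626.026 -93.784  77.991]
 [623.391 -93.343  71.004]]
[[ 0.203 -0.034 -0.097]
 [ 0.188 -0.032 -0.134]
 [ 0.168 -0.028 -0.169]
 [ 0.143 -0.024 -0.201]
 [ 0.113 -0.019 -0.23 ]
 [ 0.08  -0.013 -0.172]
 [ 0.044 -0.007 -0.169]
 [ 0.008 -0.001 -0.179]
 [-0.03   0.005 -0.18 ]
 [-0.066  0.011 -0.175]]
[[567.296 -83.959 139.257]
 [559.176 -82.601 135.374]
 [551.637 -81.339 130.004]
 [544.907 -80.214 123.234]
 [539.193 -79.258 115.18 ]
 [534.666 -78.5   105.969]
 [531.466 -77.965  99.101]
 [529.688 -77.668  92.348]
 [529.388 -77.617  85.205]
 [530.574 -77.816  77.991]
 [533.209 -78.257  71.004]]
[[-0.203  0.034 -0.097]
 [-0.188  0.032 -0.134]
 [-0.168  0.028 -0.169]
 [-0.143  0.024 -0.201]
 [-0.113  0.019 -0.23 ]
 [-0.08   0.013 -0.172]
 [-0.044  0.007 -0.169]
 [-0.008  0.001 -0.179]
 [ 0.03  -0.005 -0.18 ]
 [ 0.066 -0.011 -0.175]]
```

View pics/c.png

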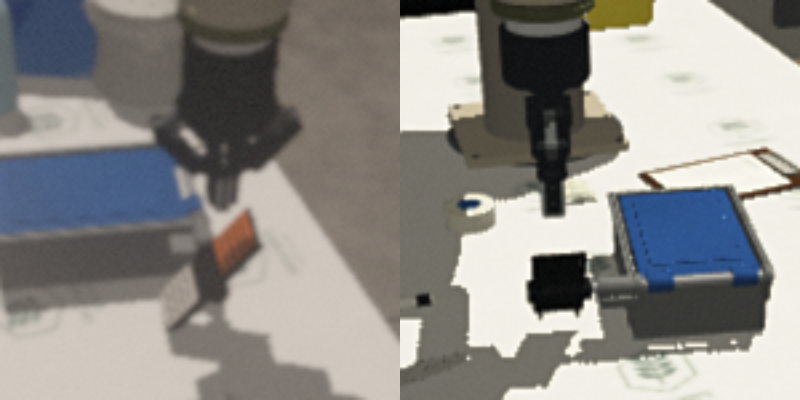

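The picture shows the closed fingertip just above the front side of the orange pad. The knuckles are wide along the box's x, so I'll tilt the hand back as I press, to keep them clear of the rising end of the bar.

Call:
{"name": "apply_moves", "arguments": {
  "angular": [
    [0, 0, 0],
    [0, 0, 0],
    [0, 0, 0],
    [0.05, 0.3, 0],
    [0.05, 0.3, 0],
    [0.05, 0.3, 0],
    [0.05, 0.3, 0],
    [0.05, 0.3, 0],
    [0.05, 0.3, 0],
    [0, 0, 0]
  ],
  "travel": [
    [0.09, -0.02, -0.3],
    [0.09, -0.02, -0.3],
    [0.09, -0.02, -0.3],
    [0.23, -0.04, -0.1],
    [0.215, -0.035, -0.14],
    [0.195, -0.03, -0.175],
    [0.17, -0.03, -0.21],
    [0.14, -0.025, -0.24],
    [0.105, -0.02, -0.2],
    [0, 0, 0]
  ],
  "jaw": [0, 0, 0, 0, 0, 0, 0, 0, 0, 0]
}}

```text
time: 3.32
tool_pos: [630.6, -96.4, 94.2]
tcp_rot: [-165.3, 0.0, 80.5]
ft_force: [-0.2, 0.2, 0.9]
finger_gap: 0.1
grip_force: 0.2
```

Run:
```python
from h import *
from bench import r
S=r.snapshot("scene");D=r.snapshot("side");print(r.sense()["tool_pos"],r.sense()["ft_force"])
im=np.hstack([cv2.resize(S["color"][110:260,200:350],(400,400)),cv2.resize(D["color"][100:250,170:320],(400,400))])
cv2.imwrite("pics/d.png",im[:,:,::-1])
```

```text
[630.81363696 -96.28364367  95.77621835] [-0.41985567 -0.03425408  1.02978303]
```

View pics/d.png

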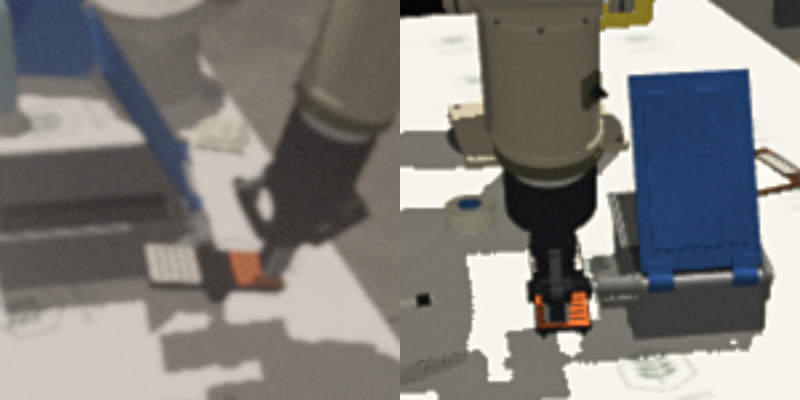

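The lid is up about 60°, the tip is on the orange pad and the hand is clear of the lid, so I'll carry on pressing.

Call:
{"name": "apply_moves", "arguments": {
  "angular": [
    [0.05, 0.3, 0],
    [0.05, 0.3, 0],
    [0.05, 0.3, 0],
    [0.05, 0.3, 0],
    [0, 0, 0],
    [0, 0, 0],
    [0, 0, 0]
  ],
  "travel": [
    [0.06, -0.01, -0.2],
    [0.025, -0.005, -0.22],
    [-0.01, 0, -0.22],
    [-0.05, 0.01, -0.22],
    [-0.04, 0.006, -0.1],
    [0, 0, 0],
    [0, 0, 0]
  ],
  "jaw": [0, 0, 0, 0, 0, 0, 0]
}}

```text
time: 4.3
tool_pos: [630.7, -96.1, 59.0]
tcp_rot: [-155.8, 0.0, 80.5]
ft_force: [-0.0, -0.7, -0.3]
finger_gap: 0.2
grip_force: 0.0
```

Run:
```python
from h import *
from bench import r
S=r.snapshot("scene");D=r.snapshot("side");print(r.sense()["tool_pos"],r.sense()["ft_force"])
im=np.hstack([cv2.resize(S["color"][110:260,200:350],(400,400)),cv2.resize(D["color"][100:250,170:320],(400,400))])
cv2.imwrite("pics/e.png",im[:,:,::-1])
```

```text
[630.79123102 -96.14860408  58.96038535] [ 0.85935887 -0.02305944 -0.49885426]
```

View pics/e.png

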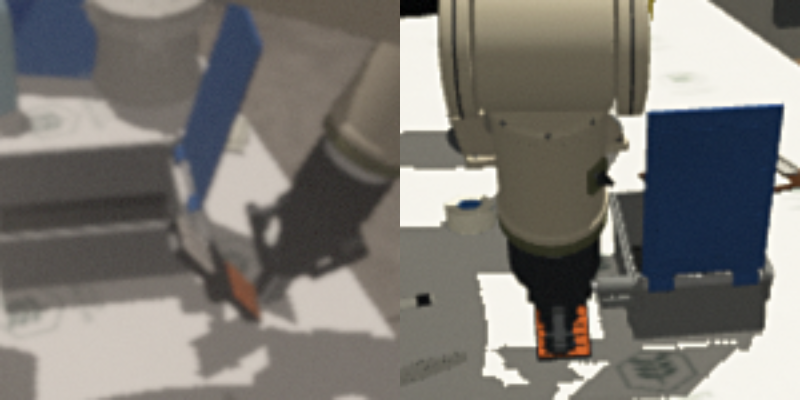

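The lid is past upright, leaning back, and the measured force is about zero. I'll retreat rear and up, then go over the forceps.

Call:
{"name": "apply_moves", "arguments": {
  "angular": [
    [0, 0, 0],
    [0, 0, 0],
    [-0.083, -0.5, 0],
    [-0.083, -0.5, 0],
    [-0.083, -0.5, 0],
    [-0.083, -0.5, 0],
    [-0.083, -0.5, 0],
    [-0.083, -0.5, 0],
    [0, 0, 0.82],
    [0, 0, 0.82],
    [0, 0, 0.82],
    [0, 0, 0.82],
    [0, 0, 0],
    [0, 0, 0]
  ],
  "travel": [
    [0.1, -0.3, 0.5],
    [0.1, -0.3, 0.5],
    [-0.24, -0.5, 0.05],
    [-0.24, -0.5, 0.05],
    [-0.24, -0.5, 0.05],
    [-0.24, -0.5, 0.05],
    [-0.24, -0.5, 0.05],
    [-0.24, -0.5, 0.05],
    [0, 0, 0],
    [0, 0, 0],
    [0, 0, 0],
    [0, 0, 0],
    [0, 0, 0],
    [0, 0, 0]
  ],
  "jaw": [0, 0, 0, 0, 0, 0.6, 0.6, 0.6, 0.6, 0.6, 0.6, 0.6, 0.6, 0.6]
}}

```text
time: 6.15
tool_pos: [581.3, -240.8, 111.3]
tcp_rot: [179.9, 0.1, 106.6]
ft_force: [0.6, 0.0, -1.1]
finger_gap: 51.2
grip_force: 0.0
```

Run:
```python
from h import *
from bench import r
np.set_printoptions(precision=2,suppress=True)
s=r.sense();W=r.snapshot("wrist");S=r.snapshot("scene");print(s["time"],s["tool_pos"],s["tcp_rot"],s["finger_gap"]);print(W["mount"],W["fx"],W["cx"],W["cy"])
im=np.hstack([W["color"],np.zeros((384,8,3),'uint8'),cv2.resize(S["color"][110:310,200:350],(280,384))])
cv2.imwrite("pics/f.png",im[:,:,::-1])
```

```text
6.15 [ 581.35 -240.85  111.3 ] [179.94   0.05 106.58] 51.23906205796518
[[   0.     -0.96   -0.28   71.53]
 [   1.     -0.      0.     -0.3 ]
 [  -0.     -0.28    0.96 -119.61]
 [   0.      0.      0.      1.  ]] 265.55627879803245 257.6467738207563 194.08529585517286
```

View pics/f.png

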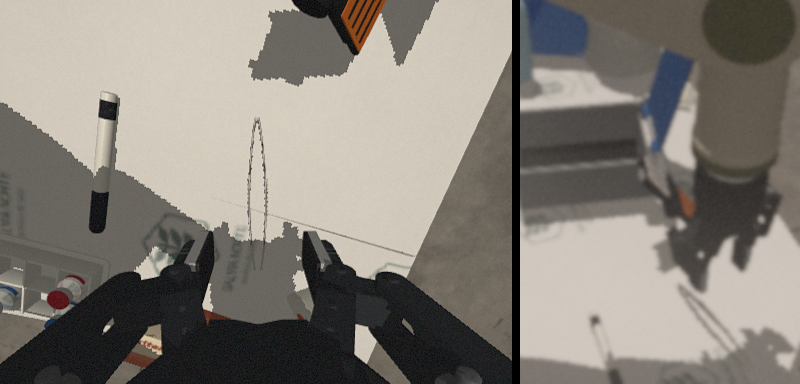

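The lid stays up, and the forceps run along the wrist image from (257,118) to about (262,270), centred between the fingers with the far tip 70 mm ahead. I'll lower and grip.

Call:
{"name": "apply_moves", "arguments": {
  "angular": [
    [0, 0, 0],
    [0, 0, 0],
    [0, 0, 0],
    [0, 0, 0],
    [0, 0, 0],
    [0, 0, 0],
    [0, 0, 0],
    [0, 0, 0],
    [0, 0, 0],
    [0, 0, 0],
    [0, 0, 0],
    [0, 0, 0]
  ],
  "travel": [
    [0, 0, -0.6],
    [0, 0, -0.6],
    [0, 0, -0.5],
    [0, 0, -0.4],
    [0, 0, 0],
    [0, 0, 0],
    [0, 0, 0],
    [0, 0, 0],
    [0, 0, 0],
    [0, 0, 0],
    [0, 0, 0],
    [0, 0, 0]
  ],
  "jaw": [0.6, 0.6, 0.6, 0.6, 0.6, 0.3, 0, 0, 0, 0, 0, 0],
  "force": 40
}}

```text
time: 7.75
tool_pos: [581.9, -240.5, 27.5]
tcp_rot: [179.9, 0.1, 106.7]
ft_force: [0.1, -0.1, 5.8]
finger_gap: 12.2
grip_force: 41.1
```

Call:
{"name": "apply_moves", "arguments": {
  "angular": [
    [0, 0, 0],
    [0, 0, 0],
    [0, 0, 0],
    [0, 0, 0],
    [0, 0, 0],
    [0, 0, 1],
    [0, 0, 1],
    [0, 0, 1],
    [0, 0, 1],
    [0, 0, 1],
    [0, 0, 1],
    [0, 0, 1],
    [0, 0, 0.97],
    [0, 0, 0],
    [0, 0, 0]
  ],
  "travel": [
    [0, 0, 0.5],
    [0, 0, 1],
    [0, 0, 1],
    [0, 0, 1],
    [0, 0, 1],
    [-0.35, 0.95, 0],
    [-0.35, 0.95, 0],
    [-0.35, 0.95, 0],
    [-0.35, 0.95, 0],
    [-0.35, 0.95, 0],
    [-0.35, 0.95, 0],
    [0, 0.95, 0],
    [0, 0.95, 0],
    [0, 0, 0],
    [0, 0, 0]
  ],
  "jaw": [0, 0, 0, 0, 0, 0, 0, 0, 0, 0, 0, 0, 0, 0, 0]
}}

```text
time: 9.62
tool_pos: [496.9, 63.7, 206.8]
tcp_rot: [-180.0, 0.0, 170.5]
ft_force: [0.8, 0.1, 0.6]
finger_gap: 12.3
grip_force: 40.4
```

Run:
```python
from h import *
from bench import r
np.set_printoptions(precision=2,suppress=True)
s=r.sense();W=r.snapshot("wrist");S=r.snapshot("side");print(s["time"],s["tool_pos"],s["tcp_rot"],s["finger_gap"],s["ft_force"])
im=np.hstack([W["color"],np.zeros((384,8,3),'uint8'),cv2.resize(S["color"][60:260,170:320],(280,384))])
cv2.imwrite("pics/g.png",im[:,:,::-1])
```

```text
9.625 [496.89  63.68 206.82] [-179.98    0.03  170.46] 12.3369665894492 [0.75 0.05 0.56]
```

View pics/g.png

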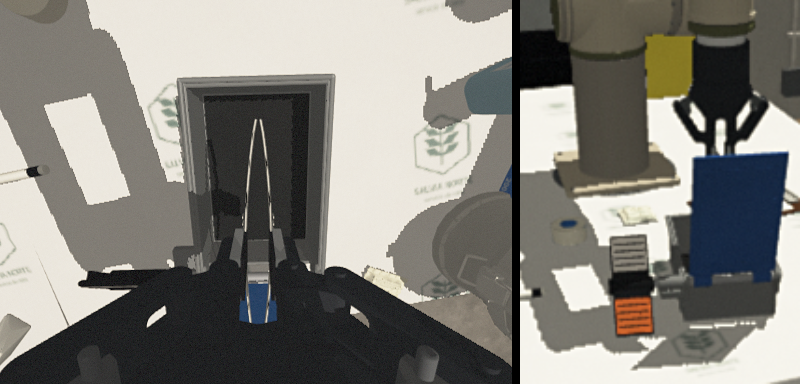

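The forceps are held level and centred over the open box, whose rim spans columns 178 to 335 with the front at row 77. The hand's knuckles are about as wide as the inside of the box, so I'll turn 40° for clearance before lowering.

Call:
{"name": "apply_moves", "arguments": {
  "angular": [
    [0, 0, -1],
    [0, 0, -1],
    [0, 0, -1],
    [0, 0, -1],
    [0, 0, -1],
    [0, 0, 0],
    [0, 0, 0],
    [0, 0, 0],
    [0, 0, 0],
    [0, 0, 0],
    [0, 0, 0],
    [0, 0, 0],
    [0, 0, 0]
  ],
  "travel": [
    [-0.12, 0.02, 0],
    [0, 0, 0],
    [0, 0, 0],
    [0, 0, -0.3],
    [0, 0, -0.5],
    [0, 0, -0.5],
    [0, 0, -0.5],
    [0, 0, -0.5],
    [0, 0, -0.5],
    [0, 0, -0.5],
    [0, 0, -0.4],
    [0, 0, 0],
    [0, 0, 0]
  ],
  "jaw": [0, 0, 0, 0, 0, 0, 0, 0, 0, 0, 0, 0, 0]
}}

```text
time: 11.35
tool_pos: [492.6, 64.5, 58.8]
tcp_rot: [180.0, 0.0, 130.5]
ft_force: [-0.2, 0.3, 0.5]
finger_gap: 12.4
grip_force: 40.4
```

Call:
{"name": "apply_moves", "arguments": {
  "angular": [
    [0, 0, 0],
    [0, 0, 0],
    [0, 0, 0],
    [0, 0, 0],
    [0, 0, 0]
  ],
  "travel": [
    [0, 0, -0.2],
    [0, 0, -0.16],
    [0, 0, -0.1],
    [0, 0, -0.03],
    [0, 0, 0]
  ],
  "jaw": [0, 0, 0, 0, 0]
}}

```text
time: 11.98
tool_pos: [492.0, 64.8, 38.4]
tcp_rot: [-180.0, -0.0, 130.5]
ft_force: [0.6, -0.2, -0.3]
finger_gap: 12.7
grip_force: 40.4
```

Call:
{"name": "apply_moves", "arguments": {
  "angular": [
    [0, 0, 0],
    [0, 0, 0],
    [0, 0, 0],
    [0, 0, 0],
    [0, 0, 0],
    [0, 0, 0]
  ],
  "travel": [
    [0, 0, 0],
    [0, 0, 0],
    [0, 0, 0],
    [0, 0, 0],
    [0, 0, 0],
    [0, 0, 0]
  ],
  "jaw": [0.18, 0.23, 0.28, 0.3, 0.3, 0.3]
}}

```text
time: 12.72
tool_pos: [492.1, 64.7, 38.5]
tcp_rot: [-180.0, -0.0, 130.5]
ft_force: [0.5, -0.0, 0.1]
finger_gap: 26.0
grip_force: 0.0
```

Call:
{"name": "apply_moves", "arguments": {
  "angular": [
    [0, 0, 0],
    [0, 0, 0],
    [0, 0, 0],
    [0, 0, 0],
    [0, 0, 0],
    [0, 0, 0],
    [0, 0, 0],
    [0, 0, 0]
  ],
  "travel": [
    [0, 0, 0.1],
    [0, 0, 0.3],
    [0, 0, 0.6],
    [0, 0, 0.8],
    [0, 0, 1],
    [0, 0, 1],
    [0, 0, 0.4],
    [0, 0, 0]
  ],
  "jaw": [0.3, 0.3, 0.3, 0.3, 0.3, 0.3, 0.3, 0.3]
}}

```text
time: 13.72
tool_pos: [492.9, 64.8, 207.9]
tcp_rot: [179.9, 0.1, 130.5]
ft_force: [0.7, -0.1, -1.0]
finger_gap: 25.8
grip_force: 0.0
```

Run:
```python
from h import *
from bench import r
np.set_printoptions(precision=2,suppress=True)
s=r.sense();W=r.snapshot("wrist");S=r.snapshot("side");print(s["time"],s["tool_pos"],s["tcp_rot"],s["finger_gap"],s["ft_force"])
im=np.hstack([W["color"],np.zeros((384,8,3),'uint8'),cv2.resize(S["color"][60:260,170:320],(280,384))])
cv2.imwrite("pics/i.png",im[:,:,::-1])
```

```text
13.725 [492.88  64.77 207.87] [179.87   0.09 130.51] 25.776696828237675 [ 0.73 -0.09 -0.96]
```

View pics/i.png

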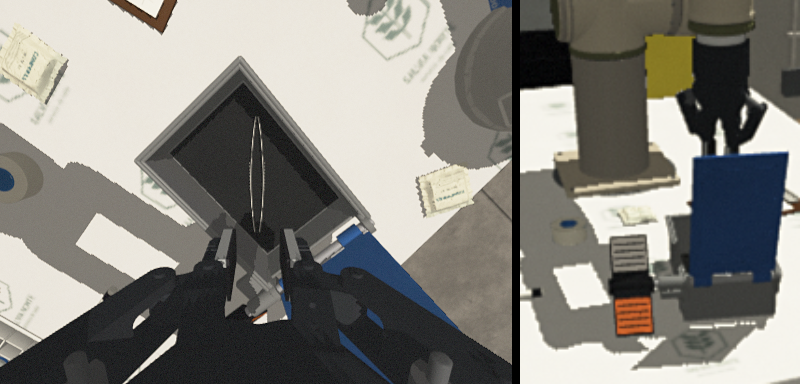

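The wrist view shows the forceps lying flat inside the box, from (256,118) to (258,232), with the lid still up. Next I'll close the jaws and move over the white pad.

Call:
{"name": "apply_moves", "arguments": {
  "angular": [
    [0, 0, -0.893],
    [0, 0, -0.893],
    [0, 0, -0.893],
    [0, 0, -0.893],
    [0, 0, -0.893],
    [0, 0, -0.893],
    [0, 0, -0.893],
    [0, 0, 0],
    [0, 0, 0],
    [0, 0, 0],
    [0, 0, 0]
  ],
  "travel": [
    [-0.14, -0.833, 0],
    [-0.14, -0.833, 0],
    [-0.14, -0.833, 0],
    [-0.14, -0.833, 0],
    [0, 0, 0],
    [0, 0, 0],
    [0, 0, 0],
    [0.896, -0.15, -0.275],
    [0.896, -0.15, -0.275],
    [0.896, -0.15, -0.275],
    [0, 0, 0]
  ],
  "jaw": [0.2, 0.1, 0, 0, 0, 0, 0, 0, 0, 0, 0]
}}

```text
time: 15.2
tool_pos: [576.4, -86.4, 168.7]
tcp_rot: [-179.6, -0.0, 80.5]
ft_force: [-2.0, -0.4, 0.5]
finger_gap: -0.3
grip_force: 0.0
```

Call:
{"name": "apply_moves", "arguments": {
  "angular": [
    [0, 0, 0],
    [0, 0, 0],
    [0, 0, 0],
    [-0.05, -0.3, 0],
    [-0.05, -0.3, 0],
    [-0.05, -0.3, 0],
    [-0.05, -0.3, 0],
    [-0.05, -0.3, 0],
    [-0.05, -0.3, 0],
    [0, 0, 0]
  ],
  "travel": [
    [-0.09, 0.02, -0.3],
    [-0.09, 0.02, -0.3],
    [-0.09, 0.02, -0.3],
    [-0.23, 0.04, -0.1],
    [-0.215, 0.035, -0.14],
    [-0.195, 0.03, -0.175],
    [-0.17, 0.03, -0.21],
    [-0.14, 0.025, -0.24],
    [-0.105, 0.02, -0.2],
    [0, 0, 0]
  ],
  "jaw": [0, 0, 0, 0, 0, 0, 0, 0, 0, 0]
}}

```text
time: 16.45
tool_pos: [522.2, -76.5, 93.5]
tcp_rot: [165.5, -0.0, 80.5]
ft_force: [0.2, -0.6, 0.3]
finger_gap: 0.2
grip_force: 0.0
```

Call:
{"name": "apply_moves", "arguments": {
  "angular": [
    [-0.05, -0.3, 0],
    [-0.05, -0.3, 0],
    [-0.05, -0.3, 0],
    [-0.05, -0.3, 0],
    [0, 0, 0],
    [0, 0, 0],
    [0, 0, 0]
  ],
  "travel": [
    [-0.06, 0.01, -0.2],
    [-0.025, 0.005, -0.22],
    [0.01, 0, -0.22],
    [0.05, -0.01, -0.22],
    [0, 0, 0],
    [0, 0, 0],
    [0, 0, 0]
  ],
  "jaw": [0, 0, 0, 0, 0, 0, 0]
}}

```text
time: 17.32
tool_pos: [524.0, -77.0, 61.5]
tcp_rot: [155.6, -0.0, 80.5]
ft_force: [-0.2, 0.1, -0.4]
finger_gap: -0.2
grip_force: 0.0
```

Run:
```python
from h import *
import pickle
from bench import r
np.set_printoptions(precision=1,suppress=True)
d=pickle.load(open("d0.pkl","rb"));s=r.sense();print(s["time"],s["tool_pos"],s["ft_force"])
D=r.snapshot("side")
for S in(d["side"],D):
    hsv=cv2.cvtColor(S["color"],cv2.COLOR_RGB2HSV);m=(abs(hsv[...,0].astype(int)-112)<12)&(hsv[...,1]>120);m[:,:240]=0;m[:100]=0;m[240:]=0;m[:,330:]=0
    c=comps(m,100)[0];print(cv2.boundingRect(c),cv2.contourArea(c),cv2.approxPolyDP(cv2.convexHull(c),5,True)[:,0].tolist())
```

```text
17.325 [524.  -77.   61.5] [-0.2  0.1 -0.4]
(252, 171, 53, 39) 1337.5 [[291, 171], [303, 206], [264, 209], [252, 174]]
(252, 171, 53, 39) 1337.5 [[291, 171], [303, 206], [264, 209], [252, 174]]
```

The lid mask matches the original shut one exactly. I'll retreat, check once more and hand in.

Call:
{"name": "apply_moves", "arguments": {
  "angular": [
    [0, 0, 0],
    [0, 0, 0],
    [0, 0, 0],
    [0, 0, 0],
    [0, 0, 0],
    [0, 0, 0],
    [0, 0, 0]
  ],
  "travel": [
    [-0.1, -0.3, 0.5],
    [-0.1, -0.3, 0.5],
    [0, -0.5, 0.8],
    [0, -0.5, 0.8],
    [0, -0.5, 0.8],
    [0, 0, 0],
    [0, 0, 0]
  ],
  "jaw": [0, 0, 0, 0, 0, 0, 0]
}}

```text
time: 18.25
tool_pos: [515.0, -160.6, 196.0]
tcp_rot: [155.7, -0.0, 80.5]
ft_force: [-0.4, 0.5, -0.1]
finger_gap: 0.3
grip_force: 0.0
```

Run:
```python
from h import *
from bench import r
s=r.sense();print(s["time"],s["tool_pos"],s["ft_force"])
S=r.snapshot("side");hsv=cv2.cvtColor(S["color"],cv2.COLOR_RGB2HSV);m=(abs(hsv[...,0].astype(int)-112)<12)&(hsv[...,1]>120);m[:,:240]=0;m[:100]=0;m[240:]=0;m[:,330:]=0
c=comps(m,100)[0];a=cv2.contourArea(c);print(cv2.boundingRect(c),a)
if cv2.boundingRect(c)==(252,171,53,39): print(r.hand_in())
```

```text
18.25 [ 514.96430761 -160.5891067   196.04880257] [-0.37428064  0.46361247 -0.13870654]
(252, 171, 53, 38) 1338.0
```

The lid's area is unchanged and its box differs by one pixel, which is noise.

```bash
python3 -c "
from bench import r
print(r.hand_in())"
```

```text
the job is handed in; nothing more can be done
None
```

I handed the job in at about 18 s of the 64 s limit, with the forceps flat in the box and the lid shut by the rocker; the hand-in call returned no verdict.

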